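Zero the balance and weigh in the bead canisters

ROBOT

A 7-joint arm with a two-finger parallel gripper is mounted at the origin on the work surface. World frame = base frame: x ahead of the robot, y to its left, z up, the work surface at z = 0. Lengths are in m, angles in degrees, forces in N, time in s.
With the tool pointing down it reaches from about 0.4 to 0.875 m from the base axis. Payload 4.4 kg.
Tool frame: the origin (TCP) lies midway between the tips of the shut fingers; the grasp point (between the pads) lies 19 mm behind it; z points along the fingers, y is the line along which they close (so a half turn about z gives the same grasp; the last joint's range is limited). The gripper opens to 85 mm and grips with 20 to 120 N. Pads are 22 mm wide; open, the fingers measure 114 mm over their backs; the gripper's body (76 mm by 85 mm) begins 54 mm behind the grasp point. The pads swing forward as they close: fully open they stand 13 mm farther back than shut.
Start: joints at [69.511, 36.005, 2.206, 86.941, -1.547, 57.084, -1.146], TCP at [0.187, -0.623, 0.231] pointing down, gripper open.
Joint ranges: [-175.42, 175.42], [-21.48, 121.26], [-71.46, 75.88], [10.55, 141.38], [-63.04, 243.04], [13.31, 113.54], [-168.57, 168.57]. Speed limits (degrees/s): [147.25, 147.25, 180, 180, 180, 180, 180].

INTERFACE

Orientations are given as a 3x3 rotation matrix whose columns are the frame's x, y, z axes.
In Python, from cell import read_state, get_image, job_done, look_for gives the robot as it stands.
- The arm moves only by the shell command python3 -m handwheel 'ROWS' [OPENING] [FORCE]. ROWS is JSON, one flat list of numbers, 4 for each row, row after row: the shift along the tool's x, y, z normalised to -1 to 1, where 1 is 50 mm, then the turn about the tool's z normalised to -1 to 1, where 1 is pi rad. In form: [x, y, z, roll, x, y, z, roll, ...]. A call has 1 to 12 rows; each row shifts and turns the commanded pose from where the row before left it, along the tool's axes as they then stand; what a row does not reach is not made up. A row lasts 1/12 s, in which the tool goes at most 41.7 mm and 7.16 degrees, less where a joint would pass 70% of its speed; a pose out of reach is approached as far as the arm can. A call with a number of a shift or a turn outside -1 to 1 is refused whole. A call with a gripper value outside its range is refused whole. OPENING is the opening, from -1 (shut) to 1 (fully open), set as the call begins (- or left out, the last holds). The fingers move at their own pace and stop on an object; FORCE is the grip in N (left out, the last holds). Time passes only in rows, so rows that do not move let the fingers close. It gives the time, the measured TCP pose, the force, the opening and the grip force at its end, in the units of the state.
- read_state(): the state, without advancing time (a new reading comes with each control period).
- get_image(name): name is "scene" or "side" or "wrist"; returns a dict with "frame" (420x560x3 uint8, red, green, blue), "z_map" (420x560 float32, m along the optical axis (not along the pixel's ray), 0 where there is no reading), "fx", "fy", "cx", "cy" (pixels), "k1" (the pictures are not rectified: a ray, as slopes to the right and down, at radius r is drawn at 1 + k1 r^2 times it, then the intrinsics apply), "cam_to_world" (4x4, takes a point from camera to world coordinates). Camera axes: x right, y down, z forward; pixel columns grow to the right and rows downward; lengths in m; the calibration is good to about 2 mm. A picture is of the moment at which its call begins.
- job_done(): hands the job in; it is judged then, once.
Trained networks look in a picture, given as the dict that the camera call returned (one of the last four; its "shot" number tells which), for a name from the list of things; names that differ only in an ending like _2 or _b are one class to them, and where a whole thing is asked for, a point or a joint stands for the part that bears it (a point fixed in the world has none). Each returns a list of dicts, best first, with "p" (0 to 1); they miss things now and then, are a little off and sometimes report something else, mostly with a low value. They report only what shows in the picture. A call takes as long as a camera call. They do not tell look-alikes from the thing itself.
- look_for(picture, query): "centre" ([x, y, z] in m, in world coordinates, good to about 4 mm: the middle of the surface that is visible of it).
The state is a dict: "time_s": time; "joints": joint angles; "joint_velocities": joint speeds; "joint_torque": joint torques, N m; "tool_pos": TCP position; "ee_rot": TCP orientation; "wrist_force": force on the tool from outside, world axes, zero at the start; "wrist_torque": the same for the moment, N m; "opening": finger opening in m; "grip_force": force on a finger pad.
Only numpy, scipy, OpenCV 4.12 (cv2) and the standard library are available. Lean on these libraries where they do the work, as an engineer would, in place of code of your own. Each camera call takes 0.05 s, during which the arm holds its last target. There are 200 camera calls.

TASK

Zero the balance with its pan empty by pressing the sunken red button all the way down with the T-handled stylus for a moment (never with the fingers), then weigh the bead canisters that are there one at a time, in the order red, yellow, blue, green lid: set each gently upright in the centre of the pan, let go for about a second, then stand it on the narrow raised shelf. At the end all the canisters stand upright inside the shelf's rail, the pan is empty and the stylus hangs in its cradle again with its crossbar across both boards; leave the other things on the table where they are.

Things in the scene. Friction and masses are not known exactly. Their poses are not given: they have to be found in the camera images.
- balance: white electronic balance, fixed, 140 (x) x 210 (y) x 30 mm housing; origin under its middle. Its pan is on its -y half, centred at y = -40; on its +y half is a grey control panel (90 x 60 mm, top 50 mm above the table) with the button in it at y = +70
- pan: round steel pan of the balance, 140 mm across, 6 mm thick, on a spring: goes down about 2 to 5 mm under one canister and bottoms out at 14 mm, which must be avoided; origin at the centre of its underside
- pan_center (a point): centre of the pan's upper face, inside a blue ring of 68 mm outside diameter; 60 mm above the table when unloaded
- button: red round zero button, 15 mm across, sunk in an 18 mm hole (3 mm chamfer) of the control panel; its top is 10 mm below the panel's top (40 mm above the table). It goes straight down 6 mm on a spring, taking about 5 N; origin 10 mm below its top
- button_top (a point): centre of the button's top face
- stylus: T-handled stylus: orange crossbar 100 mm long (own y), 16 mm wide (x), 22 mm tall (z), with a brass shaft of 8 mm diameter and 85 mm length straight down from its middle; origin in the middle of the crossbar's underside, z up. It starts hanging in the cradle
- stylus_tip (a point): end of the shaft, 85 mm below the stylus's origin
- cradle: wooden cradle for the stylus, fixed: base 90 (x) x 84 (y) x 12 mm with two upright boards 70 mm long (x), 12 mm thick, 120 mm high in all, standing at y = -30 and +30 (48 mm clear between, open at both ends). The crossbar lies across both boards along the cradle's y and the shaft hangs between them; origin under its middle
- cradle_top (a point): middle of the cradle between the boards' upper edges, 120 mm above the table
- ledge: narrow raised wooden shelf, fixed, 80 mm (x) x 300 mm (y), its top 60 mm above the table, with a brass gallery rail all round it on corner posts: a 5 mm thick bar 14 to 26 mm above the shelf's top (70 x 290 mm clear inside); origin under its middle
- ledge_top (a point): middle of the shelf's upper face
- can_red: closed aluminium bead canister with a red lid and a dark weighted foot, 60 mm diameter, 72 mm high, about 250 g; origin at the centre of its underside. It may be absent
- can_yellow: closed aluminium bead canister with a yellow lid and a dark weighted foot, 60 mm diameter, 72 mm high, about 250 g; origin at the centre of its underside. It may be absent
- can_blue: closed aluminium bead canister with a blue lid and a dark weighted foot, 60 mm diameter, 72 mm high, about 250 g; origin at the centre of its underside. It may be absent
- can_green: closed aluminium bead canister with a green lid and a dark weighted foot, 60 mm diameter, 72 mm high, about 250 g; origin at the centre of its underside. It may be absent
- bowl: bystander: empty blue ceramic bowl, 110 mm across, 50 mm high; origin under its middle
- hoop: bystander: flat bamboo hoop, 160 mm across, 12 mm high; origin at its centre, underside
- thimble: bystander: red plastic thimble, 22 mm across, 26 mm high; origin under its middle
- magnifier: bystander: magnifier, lens 84 mm across, 12 mm thick, with a wooden handle 110 mm long along -x; origin under the lens's centre
- stamp: bystander: wooden printing block 70 x 70 x 25 mm with an upright knob 28 mm across to 75 mm; origin under its middle
- spool: bystander: thread spool standing up, 44 mm across, 50 mm high; origin under its middle
There are look-alikes about, which are no part of the job. What is shaped like the can_red but pink, turquoise or white is not meant.

How it is judged (in metres and radians):
On the way, in this order (a step that is already met when the one before it is completed fails the run):
1. the sunken button is pressed at least 4 of its 6 mm down with the stylus while the pan is empty (z of button_top in the frame of balance below 0.036 m and contact force between stylus and button above 0.5 N and contact force between the fingers and pan below 0.1 N and z of pan_center in the frame of balance above 0.0585 m and horizontal distance between each of can_red, can_yellow, can_blue, can_green and pan_center above 0.09 m), for 0.2 s.
2. the canister with the red lid rests alone on the pan, upright and centred, let go (horizontal distance between can_red and pan_center below 0.012 m and contact force between can_red and pan above 0.5 N and contact force between can_red and the fingers below 0.1 N and angle between can_red's own z axis and vertical below 0.08 rad and linear speed of can_red below 0.02 m/s and horizontal distance between each of can_yellow, can_blue, can_green and can_red above 0.085 m), for 0.6 s.
3. the canister with the yellow lid rests alone on the pan, upright and centred, let go (horizontal distance between can_yellow and pan_center below 0.012 m and contact force between can_yellow and pan above 0.5 N and contact force between can_yellow and the fingers below 0.1 N and angle between can_yellow's own z axis and vertical below 0.08 rad and linear speed of can_yellow below 0.02 m/s and horizontal distance between each of can_red, can_blue, can_green and can_yellow above 0.085 m), for 0.6 s.
4. the canister with the blue lid rests alone on the pan, upright and centred, let go (horizontal distance between can_blue and pan_center below 0.012 m and contact force between can_blue and pan above 0.5 N and contact force between can_blue and the fingers below 0.1 N and angle between can_blue's own z axis and vertical below 0.08 rad and linear speed of can_blue below 0.02 m/s and horizontal distance between each of can_red, can_yellow, can_green and can_blue above 0.085 m), for 0.6 s.
5. the canister with the green lid rests alone on the pan, upright and centred, let go (horizontal distance between can_green and pan_center below 0.012 m and contact force between can_green and pan above 0.5 N and contact force between can_green and the fingers below 0.1 N and angle between can_green's own z axis and vertical below 0.08 rad and linear speed of can_green below 0.02 m/s and horizontal distance between each of can_red, can_yellow, can_blue and can_green above 0.085 m), for 0.6 s.
At the end, for the whole second after the job is handed in: Every canister present stands upright and still within the shelf's rail (12 mm of its centre line); the stylus hangs level in the cradle, within 30 mm along and 19 mm across of its middle, crossbar within 0.4 rad of square; pan empty, button up (x of can_red in the frame of ledge between -0.012 and 0.012 m and y of can_red in the frame of ledge between -0.13 and 0.13 m and z of can_red in the frame of ledge between 0.056 and 0.064 m and angle between each of can_red, can_yellow, can_blue, can_green's own z axis and vertical below 0.08 rad and linear speed of each of can_red, can_yellow, can_blue, can_green below 0.02 m/s and x of can_yellow in the frame of ledge between -0.012 and 0.012 m and y of can_yellow in the frame of ledge between -0.13 and 0.13 m and z of can_yellow in the frame of ledge between 0.056 and 0.064 m and x of can_blue in the frame of ledge between -0.012 and 0.012 m and y of can_blue in the frame of ledge between -0.13 and 0.13 m and z of can_blue in the frame of ledge between 0.056 and 0.064 m and x of can_green in the frame of ledge between -0.012 and 0.012 m and y of can_green in the frame of ledge between -0.13 and 0.13 m and z of can_green in the frame of ledge between 0.056 and 0.064 m and x of stylus in the frame of cradle between -0.03 and 0.03 m and y of stylus in the frame of cradle between -0.019 and 0.019 m and z of stylus in the frame of cradle between 0.115 and 0.125 m and angle between stylus's own z axis and vertical below 0.12 rad and angle between the y axis of stylus and the y axis of cradle, either way round below 0.4 rad and linear speed of stylus below 0.03 m/s and z of pan_center in the frame of balance above 0.0585 m and z of button_top in the frame of balance above 0.038 m); the robot touches nothing.
It fails at once if the sunken button is touched with the fingers instead of the stylus (contact force between the fingers and button above 0.3 N).
It fails at once if the pan is pushed down or shocked past 11.5 mm of its 14 mm travel (z of pan_center in the frame of balance below 0.0485 m).
It fails at once if a bystander (bowl, hoop, thimble, magnifier, block or spool) is moved more than 30 mm (distance of any of bowl, hoop, thimble, magnifier, stamp, spool from where it was at the start of the episode above 0.03 m).
Of can_red, can_yellow, can_blue, can_green only 2 to 3 are there at a start; the rules pass over those that are not, and their reading is None.
At some moment in a run one of can_red, can_yellow, can_blue, can_green may be knocked a few centimetres aside while the robot is not near it.
It also fails if it takes over 210 s, if anything falls off the work surface, if the arm or the gripper's body presses on something with over 40 N, if the wrist force passes 120 N, or if a joint passes its speed limit or range.

## Working session

There is one attempt and no reset: what is moved stays moved. The work goes in short steps, Python scripts to look and compute and a shell command to move; the robot and the scene stay as the last step left them, time stands still between calls to the robot, and variables do not carry over. Pictures are saved under pics/ and viewed, at most 14 in all, crops included, and the job is handed in when it is done.

```bash
ls; mkdir -p pics
cat > h.py <<'E'
import numpy as np, cv2, json
from cell import read_state, get_image, job_done, look_for
def save(im,n,crop=None,s=1):
    f=im["frame"][:,:,::-1]
    if crop: r0,r1,c0,c1=crop; f=f[r0:r1,c0:c1]
    f=cv2.resize(f,None,fx=s,fy=s,interpolation=cv2.INTER_CUBIC) if s!=1 else f
    cv2.imwrite("pics/"+n+".png",f)
def cloud(im):
    h,w=im["z_map"].shape
    K=np.array([[im["fx"],0,im["cx"]],[0,im["fy"],im["cy"]],[0,0,1]])
    u,v=np.meshgrid(np.arange(w),np.arange(h))
    p=np.stack([u,v],-1).reshape(-1,1,2).astype(float)
    n=cv2.undistortPoints(p,K,np.array([im["k1"],0,0,0.])).reshape(h,w,2)
    z=im["z_map"]
    c=np.dstack([n[...,0]*z,n[...,1]*z,z])
    T=np.array(im["cam_to_world"])
    W=c@T[:3,:3].T+T[:3,3]; W[z==0]=np.nan
    return W
def proj(im,p):
    T=np.array(im["cam_to_world"]); c=T[:3,:3].T@(np.array(p)-T[:3,3]); x=c[:2]/c[2]; x=x*(1+im["k1"]*(x@x))
    return round(im["fx"]*x[0]+im["cx"]),round(im["fy"]*x[1]+im["cy"])
E
python3 - <<'E'
from h import *
s=read_state(); print(s["time_s"],s["tool_pos"],np.round(s["ee_rot"],3),s["opening"])
for n in ["scene","side"]:
    im=get_image(n); save(im,n); print(n,np.round(im["cam_to_world"],2).tolist())
    for q in ["balance","pan","button","stylus","cradle","ledge","can_red","can_yellow","can_blue","can_green","bowl","hoop","thimble","magnifier","stamp","spool"]:
        for d in look_for(im,q)[:4]:
            if d["p"]>.3: print(q,round(d["p"],2),np.round(d["centre"],3),proj(im,d["centre"]))
E
```

```text
pics
0.0 [ 0.18684146 -0.62189488  0.23039065] [[ 0.958  0.288 -0.001]
 [ 0.288 -0.958  0.002]
 [-0.    -0.002 -1.   ]] 0.08548312734807566
scene [[-0.14, 0.82, -0.55, 1.09], [0.99, 0.11, -0.08, 0.06], [-0.01, -0.55, -0.83, 0.89], [0.0, 0.0, 0.0, 1.0]]
balance 0.75 [0.697 0.025 0.011] (296, 284)
balance 0.61 [0.484 0.027 0.049] (307, 200)
pan 0.96 [ 0.459 -0.003  0.062] (296, 188)
stylus 0.58 [0.682 0.035 0.143] (302, 252)
cradle 0.92 [0.692 0.024 0.013] (296, 282)
ledge 0.8 [0.517 0.305 0.055] (419, 223)
can_red 0.98 [ 0.406 -0.236  0.06 ] (212, 164)
can_red 0.74 [ 0.463 -0.337  0.061] (170, 177)
can_red 0.69 [ 0.512 -0.24   0.062] (201, 195)
can_red 0.62 [ 0.35  -0.343  0.062] (179, 144)
can_blue 0.91 [ 0.561 -0.337  0.07 ] (157, 205)
bowl 0.84 [0.726 0.248 0.022] (393, 306)
bowl 0.34 [0.693 0.023 0.012] (295, 282)
hoop 0.62 [ 0.724 -0.249  0.013] (179, 279)
magnifier 0.98 [0.776 0.108 0.014] (328, 321)
stamp 0.69 [0.671 0.383 0.021] (451, 290)
spool 0.66 [0.369 0.18  0.048] (368, 172)
side [[-0.92, -0.27, 0.29, 0.13], [-0.4, 0.61, -0.69, 0.97], [0.01, -0.75, -0.66, 1.08], [0.0, 0.
[... 197 characters left out ...]
0.358 0.193 0.051] (317, 302)
stylus 0.58 [0.67  0.036 0.138] (231, 202)
cradle 0.55 [0.654 0.054 0.051] (234, 231)
can_red 0.89 [ 0.484 -0.224  0.055] (326, 187)
can_red 0.78 [ 0.428 -0.432  0.063] (364, 153)
can_red 0.7 [ 0.335 -0.326  0.052] (383, 181)
can_red 0.67 [ 0.381 -0.222  0.056] (358, 196)
can_blue 0.8 [ 0.546 -0.322  0.055] (318, 164)
bowl 0.9 [0.744 0.23  0.026] (174, 271)
bowl 0.57 [0.444 0.055 0.05 ] (305, 253)
hoop 0.84 [ 0.711 -0.246  0.007] (262, 176)
thimble 0.44 [ 0.646 -0.118  0.016] (264, 203)
magnifier 0.69 [0.768 0.104 0.009] (191, 241)
magnifier 0.59 [ 0.551 -0.321  0.054] (317, 164)
stamp 0.57 [0.651 0.405 0.022] (168, 336)
spool 0.63 [0.36  0.199 0.05 ] (316, 304)
```

View pics/scene.png

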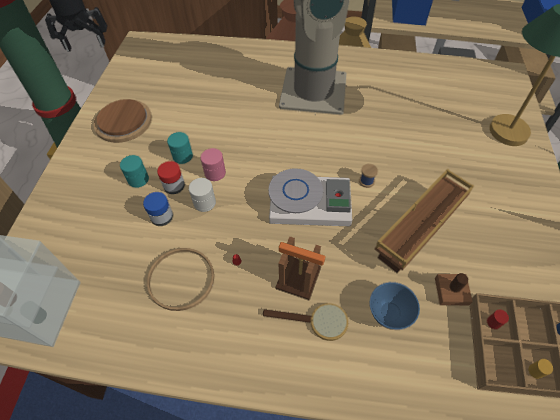

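View pics/side.png

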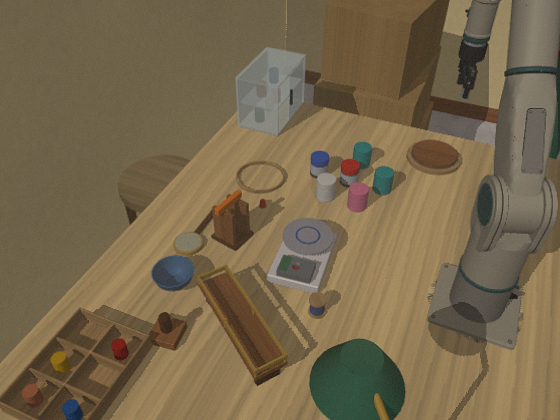

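The scene view shows the red-lid (171,177) and blue-lid (158,208) canisters. Turquoise (134,171) and (180,148), pink (213,165) and white (202,195) are look-alikes. There are no yellow- or green-lidded ones. Next I measure the geometry from both views.

Run:
```python
from h import *
from scipy.spatial import cKDTree
for n in ["scene","side"]:
    im=get_image(n); W=cloud(im); F=im["frame"].astype(int)
    if n=="scene": save(im,"cans",(125,235,110,240),5)
    def reg(x0,x1,y0,y1,z0,z1): 
        m=(W[...,0]>x0)&(W[...,0]<x1)&(W[...,1]>y0)&(W[...,1]<y1)&(W[...,2]>z0)&(W[...,2]<z1); return m
    m=reg(.25,.65,-.5,-.15,.064,.09)
    k,lab,st,cen=cv2.connectedComponentsWithStats(m.astype(np.uint8))
    for i in range(1,k):
        if st[i,4]<60: continue
        P=W[lab==i]; (c,r)=cv2.minEnclosingCircle(P[:,:2].astype(np.float32)); print(n,"can",np.round(c,4),round(r,4),"z",round(np.median(P[:,2]),4),F[lab==i].mean(0).round(),st[i,4])
    def rect(nm,*a):
        P=W[reg(*a)]; 
        if len(P)<20: print(nm,len(P)); return
        r=cv2.minAreaRect(P[:,:2].astype(np.float32)); print(n,nm,np.round(r[0],4),np.round(r[1],4),round(r[2],1),"zmed",np.median(P[:,2]).round(4),len(P))
    rect("bar",.58,.8,-.1,.12,.128,.16)
    rect("cradleboards",.58,.8,-.1,.12,.10,.127)
    rect("panel",.3,.6,.06,.17,.043,.056)
    rect("rail",.35,.68,.15,.5,.073,.1)
    rect("balance",.3,.57,-.15,.17,.02,.07)
    P=W[reg(.35,.57,-.09,.09,.055,.07)]; c,r=cv2.minEnclosingCircle(P[:,:2].astype(np.float32)); print("pan",np.round(c,4),r,np.median(P[:,2]))
    mr=reg(.3,.6,.05,.17,.02,.056)&(F[...,0]>1.5*F[...,1])&(F[...,0]>60)
    print("button red",W[mr].mean(0) if mr.any() else None,mr.sum())
```

```text
scene can [ 0.3391 -0.3494] 0.0316 z 0.0712 [ 56. 121. 116.] 289
scene can [ 0.3883 -0.2412] 0.0308 z 0.0718 [171. 107. 121.] 332
scene can [ 0.4393 -0.4524] 0.0317 z 0.0715 [ 56. 121. 117.] 315
scene can [ 0.4484 -0.345 ] 0.0323 z 0.0724 [154.  52.  48.] 345
scene can [ 0.4929 -0.2457] 0.0302 z 0.0721 [175. 173. 164.] 375
scene can [ 0.5507 -0.3465] 0.0317 z 0.0721 [ 50.  80. 137.] 414
scene bar [0.6801 0.0332] [0.0988 0.0176] 77.6 zmed 0.1409 438
scene cradleboards [0.678  0.0347] [0.0966 0.0712] 77.1 zmed 0.1194 359
scene panel [0.4224 0.1226] [0.1457 0.0989] 3.4 zmed 0.0499 695
scene rail [0.5404 0.3681] [0.2037 0.3042] 54.0 zmed 0.0842 935
scene balance [0.4425 0.0508] [0.1678 0.2511] 5.6 zmed 0.0529 3896
pan [0.4603 0.0063] 0.08092010766267776 0.0600324711849306
button red [0.44738399 0.10381859 0.03977308] 20
side can [ 0.4378 -0.4488] 0.0328 z 0.0699 [ 53. 102.  95.] 172
side can [ 0.5506 -0.3416] 0.0322 z 0.0703 [ 58.  72. 118.] 180
side can [ 0.4488 -0.3412] 0.0336 z 0.0702 [135.  48.  38.] 194
side can [ 0.3324 -0.3438] 0.0356 z 0.0707 [ 52. 102.  96.] 198
side can [ 0.4906 -0.245 ] 0.0326 z 0.0706 [146. 140. 130.] 209
side can [ 0.3888 -0.2379] 0.0343 z 0.0707 [149.  87.  99.] 225
side bar [0.6774 0.0353] [0.1041 0.0205] 78.3 zmed 0.1395 228
side cradleboards [0.6766 0.0363] [0.0966 0.0742] 79.2 zmed 0.1166 295
side panel [0.4181 0.1113] [0.0912 0.1685] 76.0 zmed 0.0488 673
side rail [0.5397 0.3713] [0.2069 0.3032] 54.1 zmed 0.0838 1138
side balance [0.4517 0.0562] [0.1605 0.2659] 11.9 zmed 0.0503 3345
pan [ 0.4576 -0.0041] 0.07319999486207962 0.05909193257392542
button red [0.45003818 0.10232342 0.03969575] 14
```

View pics/cans.png

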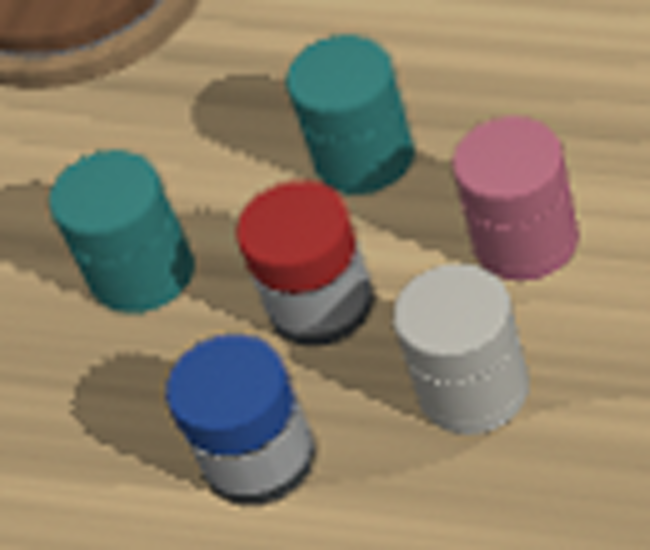

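The crop confirms it: red (300,250) and blue (240,415) have coloured lids on aluminium with a dark foot, so they are the ones meant. Pink, white and turquoise are solid-coloured decoys, and no yellow or green canister is present. I now turn the tool and rise.

```bash
cat >> h.py <<'E'
def goto(p,yang=None):
    """how far to go: roll (deg about tool z) to bring tool y to world angle yang (mod 180), then shift in tool axes (units of 50 mm)"""
    s=read_state(); R=np.array(s["ee_rot"]); d=np.array(p)-s["tool_pos"]
    ya=np.degrees(np.arctan2(R[1,1],R[0,1])); roll=0
    if yang is not None: roll=-((yang-ya+90)%180-90)
    a=np.radians(roll); Rz=np.array([[np.cos(a),-np.sin(a),0],[np.sin(a),np.cos(a),0],[0,0,1]])
    print("t",s["time_s"],"pos",np.round(s["tool_pos"],4),"yang",round(ya,2),"F",np.round(s["wrist_force"],1),"op",round(s["opening"],4),"grip",round(s["grip_force"],1),"j",np.round(s["joints"]).astype(int).tolist())
    print(" roll",round(roll,2),"=",round(roll/180,4),"units; shift after roll",np.round((R@Rz).T@d/.05,3))
E
python3 -m handwheel '[0,0,-0.2,-0.034,0,0,-0.2,-0.034,0,0,-0.2,-0.034,0,0,-0.2,-0.034,0,0,-0.2,-0.034,0,0,-0.2,-0.034,0,0,-0.2,-0.034,0,0,-0.2,-0.034,0,0,-0.2,-0.034,0,0,-0.2,-0.034,0,0,0,0]'
python3 -c "
from h import *
goto([.47,-.34,.34])
goto([.47,.05,.34])"
```

```text
time_s: 2.72
tool_pos: [0.1873, -0.6236, 0.3335]
ee_rot: [[0.207, 0.978, 0.002], [0.978, -0.207, -0.004], [-0.003, 0.002, -1.0]]
wrist_force: [0.5, 1.0, 0.7]
opening: 0.0852
grip_force: 0.0
t 2.7167 pos [ 0.1873 -0.6236  0.3335] yang -11.95 F [0.5 1.  0.7] op 0.0852 grip 0.0 j [79, 32, -14, 78, 8, 70, 52]
 roll 0 = 0.0 units; shift after roll [ 6.719  4.357 -0.142]
t 2.7167 pos [ 0.1873 -0.6236  0.3335] yang -11.95 F [0.5 1.  0.7] op 0.0852 grip 0.0 j [79, 32, -14, 78, 8, 70, 52]
 roll 0 = 0.0 units; shift after roll [14.35   2.742 -0.17 ]
```

```bash
python3 -m handwheel '[0.56,0.36,0,0,0.56,0.36,0,0,0.56,0.36,0,0,0.56,0.36,0,0,0.56,0.36,0,0,0.56,0.36,0,0,0.56,0.36,0,0,0.56,0.36,0,0,0.56,0.36,0,0,0.56,0.36,0,0,0.56,0.36,0,0,0.56,0.36,0,0]' >/dev/null
python3 -m handwheel '[0,0,0,0,0,0,0,0,0,0,0,0]' >/dev/null
python3 - <<'E'
from h import *
im=get_image("wrist"); save(im,"w1"); print(np.round(im["cam_to_world"],3))
W=cloud(im); m=(W[...,2]>.064)&(W[...,2]<.09)
k,lab,st,_=cv2.connectedComponentsWithStats(m.astype(np.uint8))
for i in range(1,k):
    if st[i,4]<200: continue
    P=W[lab==i]; c,r=cv2.minEnclosingCircle(P[:,:2].astype(np.float32)); print(np.round(c,4),round(r,4),np.median(P[:,2]).round(4),im["frame"][lab==i].mean(0).round())
goto([.47,.05,.34])
E
```

```text
[[ 0.978 -0.203 -0.057  0.482]
 [-0.211 -0.943 -0.257 -0.275]
 [-0.001  0.263 -0.965  0.473]
 [ 0.     0.     0.     1.   ]]
[ 0.4904 -0.2466] 0.0302 0.0714 [197. 185. 178.]
[ 0.3867 -0.2423] 0.0305 0.0714 [201.  94. 125.]
[ 0.5499 -0.3478] 0.0304 0.0715 [ 20.  65. 156.]
[ 0.4455 -0.3453] 0.0302 0.0716 [181.  13.   8.]
[ 0.3381 -0.351 ] 0.03 0.0715 [  7. 124. 122.]
[ 0.8098 -0.4919] 0.0517 0.0764 [154. 152. 149.]
[ 0.4376 -0.4532] 0.0301 0.0717 [  6. 120. 118.]
t 4.0167 pos [ 0.4675 -0.3402  0.3309] yang -12.26 F [-0.3 -0.9 -0.4] op 0.0852 grip 0.0 j [45, 25, -18, 90, 9, 66, 13]
 roll 0 = 0.0 units; shift after roll [ 7.637 -1.608 -0.186]
```

```bash
python3 -m handwheel '[0.64,-0.134,-0.02,0,0.64,-0.134,-0.02,0,0.64,-0.134,-0.02,0,0.64,-0.134,-0.02,0,0.64,-0.134,-0.02,0,0.64,-0.134,-0.02,0,0.64,-0.134,-0.02,0,0.64,-0.134,-0.02,0,0.64,-0.134,-0.02,0,0.64,-0.134,-0.02,0,0.64,-0.134,-0.02,0,0.6,-0.134,-0.02,0]' >/dev/null
python3 -m handwheel '[0,0,0,0,0,0,0,0,0,0,0,0]' >/dev/null
python3 - <<'E'
from h import *
im=get_image("wrist"); save(im,"w2")
W=cloud(im); F=im["frame"].astype(int)
m=(W[...,2]>.055)&(W[...,2]<.068)
k,lab,st,_=cv2.connectedComponentsWithStats(m.astype(np.uint8))
for i in range(1,k):
    if st[i,4]<500: continue
    P=W[lab==i]; c,r=cv2.minEnclosingCircle(P[:,:2].astype(np.float32)); print("pan?",np.round(c,4),round(r,4),np.median(P[:,2]).round(4),st[i,4])
mr=(W[...,2]>.02)&(W[...,2]<.06)&(F[...,0]>2*F[...,1])&(F[...,0]>70)
k,lab,st,_=cv2.connectedComponentsWithStats(mr.astype(np.uint8))
for i in range(1,k):
    if st[i,4]<20: continue
    P=W[lab==i]; print("red",np.round((P.min(0)+P.max(0))/2,4),P.mean(0).round(4),P.max(0)-P.min(0),st[i,:].tolist())
goto([.6,.3,.34])
E
```

```text
pan? [0.5846 0.2488] 0.0428 0.0593 922
pan? [ 0.4588 -0.0065] 0.0703 0.0598 6855
red [0.4474 0.1027 0.0346] [0.4482 0.1029 0.0388] [0.01604589 0.01455586 0.01347609] [253, 131, 11, 11, 89]
red [ 0.65   -0.1252  0.024 ] [ 0.6495 -0.1236  0.0246] [0.01431326 0.01737106 0.00727661] [404, 242, 10, 10, 70]
red [ 0.3899 -0.2252  0.0402] [ 0.3937 -0.2187  0.0399] [0.05196162 0.028014   0.03956513] [255, 320, 31, 20, 423]
t 5.3167 pos [0.4699 0.049  0.3431] yang -12.31 F [-0.5  0.7  0.5] op 0.0852 grip 0.0 j [12, 16, -27, 104, 8, 62, -31]
 roll 0 = 0.0 units; shift after roll [5.46  1.471 0.056]
```

View pics/w2.png

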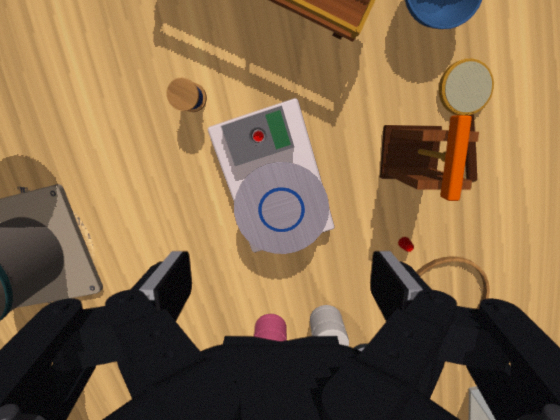

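The wrist view shows the button (258,135), the pan ring (281,208), the stylus bar (457,158) and the ledge's corner (320,15). I move closer to the cradle and ledge.

```bash
python3 -m handwheel '[0.35,0.46,0,0,0.35,0.46,0,0,0.35,0.46,0,0,0.35,0.46,0,0,0.35,0.46,0,0,0,0,0,0,0,0,0,0,0,0,0,0]' >/dev/null
python3 - <<'E'
from h import *
im=get_image("wrist"); save(im,"w3")
W=cloud(im)
def comp(nm,b,z0,z1,mn=60):
    m=(W[...,2]>z0)&(W[...,2]<z1)&(W[...,0]>b[0])&(W[...,0]<b[1])&(W[...,1]>b[2])&(W[...,1]<b[3])
    k,lab,st,_=cv2.connectedComponentsWithStats(m.astype(np.uint8))
    for i in range(1,k):
        if st[i,4]<mn: continue
        P=W[lab==i]; r=cv2.minAreaRect(P[:,:2].astype(np.float32)); print(nm,np.round(r[0],4),np.round(r[1],4),round(r[2],1),"z",np.median(P[:,2]).round(4),len(P))
comp("bar",(.58,.8,-.1,.15),.130,.16)
comp("board",(.58,.8,-.1,.15),.110,.127)
comp("rail",(.35,.68,.15,.55),.078,.1)
comp("shelf",(.35,.68,.15,.55),.055,.066)
comp("panel",(.38,.52,.07,.15),.046,.054)
goto([.679,.034,.2],-12.3)
E
```

```text
bar [0.6788 0.0323] [0.0995 0.0167] 77.8 z 0.1414 1165
board [0.6627 0.0633] [0.0161 0.0311] 74.5 z 0.1195 285
board [0.7066 0.0524] [0.012  0.0177] 77.8 z 0.1194 152
board [0.6504 0.0058] [0.0338 0.0212] 0.1 z 0.1196 279
board [ 0.6935 -0.0063] [0.0121 0.018 ] 78.0 z 0.1194 130
rail [0.5028 0.3187] [0.0807 0.3006] 53.6 z 0.0854 2010
shelf [0.5011 0.3227] [0.0728 0.2934] 53.7 z 0.0594 10453
panel [0.4478 0.103 ] [0.0908 0.061 ] 5.3 z 0.0498 2239
t 6.0333 pos [0.6    0.1108 0.3431] yang -12.21 F [-1.5  0.8  0.4] op 0.0853 grip 0.0 j [3, 29, -26, 84, 13, 70, -37]
 roll 0.09 = 0.0005 units; shift after roll [-1.159  1.873  2.863]
```

View pics/w3.png

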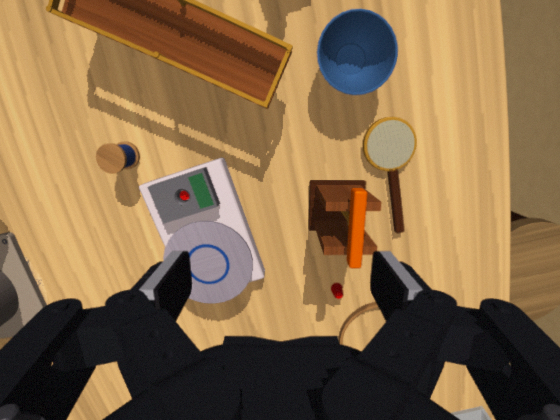

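The view shows the full rail (ledge centre near (175,50)), the bar at (357,228) and the cradle between the boards. The rail fit of 80.7 x 300.6 mm matches the text. I now move over the stylus.

```bash
python3 -m handwheel '[-0.238,0.374,0.5,0,-0.238,0.374,0.5,0,-0.238,0.374,0.5,0,-0.238,0.374,0.5,0,-0.238,0.374,0.5,0,0,0,0.1,0,0,0,0,0,0,0,0,0,0,0,0,0]' >/dev/null
python3 -c "
from h import *
goto([.6788,.0325,.112],-12.2)"
```

```text
t 6.7833 pos [0.6796 0.0361 0.2153] yang -12.02 F [-1.6  0.6 -0.2] op 0.086 grip 0.0 j [8, 41, -23, 82, 17, 60, -31]
 roll 0.18 = 0.001 units; shift after roll [-0.077 -0.005  2.067]
```

```bash
python3 -m handwheel '[-0.077,0,0.3,0,0,0,0.3,0,0,0,0.3,0,0,0,0.3,0,0,0,0.3,0,0,0,0.3,0,0,0,0.2,0,0,0,0.07,0,0,0,0,0,0,0,0,0]'
python3 -m handwheel '[0,0,0,0,0,0,0,0,0,0,0,0,0,0,0,0,0,0,0,0,0,0,0,0,0,0,0,0,0,0,0,0,0,0,0,0]' -1 60
python3 -c "
from h import *
goto([.6788,.0325,.23],-12.2)"
```

```text
time_s: 7.62
tool_pos: [0.6794, 0.0317, 0.111]
ee_rot: [[0.209, 0.978, 0.002], [0.978, -0.209, 0.0], [0.001, 0.002, -1.0]]
wrist_force: [0.4, -0.7, -0.5]
opening: 0.0857
grip_force: 0.0
time_s: 8.37
tool_pos: [0.6791, 0.0312, 0.1101]
ee_rot: [[0.209, 0.978, 0.001], [0.978, -0.209, 0.0], [0.0, 0.001, -1.0]]
wrist_force: [-0.2, -0.1, 2.6]
opening: 0.0153
grip_force: 58.7
t 8.3667 pos [0.6791 0.0312 0.1101] yang -12.09 F [-0.2 -0.1  2.6] op 0.0153 grip 58.7 j [7, 47, -21, 87, 21, 49, -34]
 roll 0.11 = 0.0006 units; shift after roll [ 0.025 -0.01  -2.398]
```

```bash
python3 -m handwheel '[0,0,-0.2,0,0,0,-0.25,0,0,0,-0.3,0,0,0,-0.3,0,0,0,-0.3,0,0,0,-0.3,0,0,0,-0.3,0,0,0,-0.25,0,0,0,-0.1,0,0,0,0,0,0,0,0,0]'
python3 - <<'E'
from h import *
goto([.4478,.103,.23])
im=get_image("wrist"); save(im,"w4")
s=read_state(); R=np.array(s["ee_rot"]); W=cloud(im); F=im["frame"].astype(int)
m=(W[...,2]>s["tool_pos"][2]-.02)&(F[...,0]>1.8*F[...,2])&(F[...,0]>90)
m&=np.hypot(W[...,0]-s["tool_pos"][0],W[...,1]-s["tool_pos"][1])<.07
P=W[m]; r=cv2.minAreaRect(P[:,:2].astype(np.float32)); print(r,P[:,2].min(),P[:,2].max(),m.sum())
E
```

```text
time_s: 9.28
tool_pos: [0.6786, 0.0311, 0.2248]
ee_rot: [[0.209, 0.978, -0.0], [0.978, -0.209, -0.0], [-0.0, -0.0, -1.0]]
wrist_force: [0.7, -0.3, -1.7]
opening: 0.0152
grip_force: 58.4
t 9.2833 pos [0.6786 0.0311 0.2248] yang -12.08 F [ 0.7 -0.3 -1.7] op 0.0152 grip 58.4 j [8, 40, -24, 82, 17, 61, -31]
 roll 0 = 0.0 units; shift after roll [ 0.44  -4.816 -0.103]
((0.677432119846344, 0.04133329540491104), (0.07695186138153076, 0.09953724592924118), 41.23685073852539) 0.23252432801068176 0.32217768041907474 7216
```

View pics/w4.png

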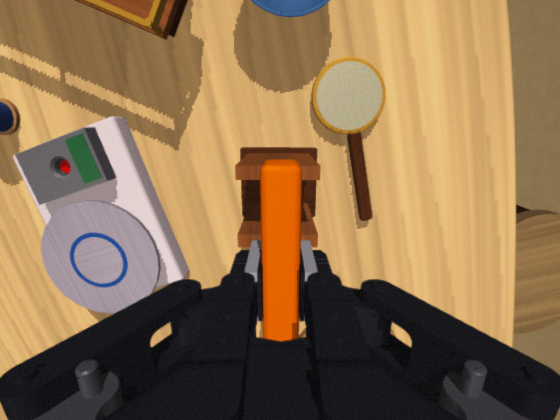

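The bar is held level, with its front end at (281,165) and the cradle below. I now move over the button.

```bash
python3 -m handwheel '[0.042,-0.481,0,0,0.042,-0.481,0,0,0.042,-0.481,0,0,0.042,-0.481,0,0,0.042,-0.481,0,0,0.042,-0.481,0,0,0.042,-0.481,0,0,0.042,-0.481,0,0,0.042,-0.481,0,0,0.042,-0.481,0,0,0,0,0,0,0,0,0,0]' >/dev/null
python3 -m handwheel '[0,0,0.3,0,0,0,0.3,0,0,0,0.3,0,0,0,0.3,0,0,0,0.1,0,0,0,0,0,0,0,0,0,0,0,0,0]'
python3 - <<'E'
from h import *
goto([.448,.102,.11],-12.1)
for n in ["scene","side"]:
    im=get_image(n); u,v=proj(im,[.448,.103,.06]); save(im,"tip_"+n,(v-50,v+30,u-50,u+50),4)
    print(n,u,v,proj(im,[.448,.103,.05]))
a=[cv2.imread("pics/tip_%s.png"%n) for n in ("scene","side")]; cv2.imwrite("pics/tip.png",np.hstack(a))
E
```

```text
time_s: 11.0
tool_pos: [0.4489, 0.1022, 0.1603]
ee_rot: [[0.21, 0.978, 0.001], [0.978, -0.21, 0.0], [0.001, 0.001, -1.0]]
wrist_force: [-0.4, -0.1, -0.8]
opening: 0.0153
grip_force: 58.7
t 11.0 pos [0.4489 0.1022 0.1603] yang -12.1 F [-0.4 -0.1 -0.8] op 0.0153 grip 58.7 j [0, 29, -23, 120, 19, 35, -49]
 roll 0.0 = 0.0 units; shift after roll [-0.007 -0.018  1.007]
scene 338 190 (338, 192)
side 297 263 (297, 265)
```

View pics/tip.png

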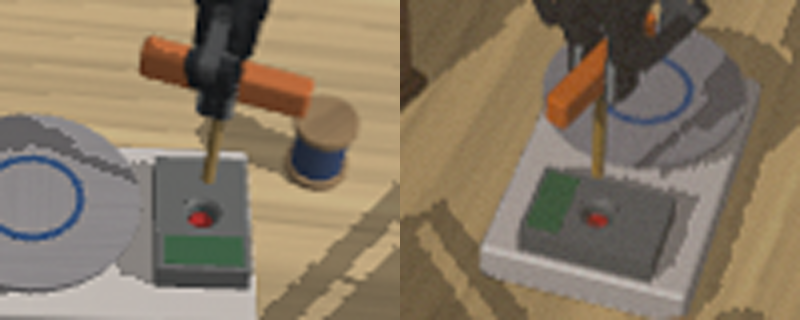

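```bash
python3 -m handwheel '[-0.007,-0.018,0.2,0,0,0,0.2,0,0,0,0.2,0,0,0,0.1,0,0,0,0.1,0,0,0,0.1,0,0,0,0.07,0,0,0,0.05,0,0,0,0,0,0,0,0,0,0,0,0,0,0,0,0,0]'
```

```text
time_s: 12.1
tool_pos: [0.4476, 0.102, 0.1092]
ee_rot: [[0.209, 0.978, 0.001], [0.978, -0.209, 0.0], [0.0, 0.001, -1.0]]
wrist_force: [0.1, -1.2, 4.9]
opening: 0.0148
grip_force: 59.3
```

```bash
python3 -m handwheel '[0,0,0.03,0,0,0,0.02,0,0,0,0,0,0,0,0,0,0,0,0,0,0,0,0,0]'; python3 -c "
from h import *
goto([.4478,.102,.25])
im=get_image('scene'); save(im,'press',(140,220,290,390),4)"
```

```text
time_s: 12.6
tool_pos: [0.4479, 0.1022, 0.108]
ee_rot: [[0.209, 0.978, 0.003], [0.978, -0.209, -0.0], [0.0, 0.002, -1.0]]
wrist_force: [-3.5, -1.0, 21.8]
opening: 0.0149
grip_force: 61.9
t 12.6 pos [0.4479 0.1022 0.108 ] yang -12.07 F [-3.5 -1.  21.8] op 0.0149 grip 61.9 j [-3, 34, -19, 123, 24, 27, -53]
 roll 0 = 0.0 units; shift after roll [-2.000e-03  7.000e-03 -2.841e+00]
```

View pics/press.png

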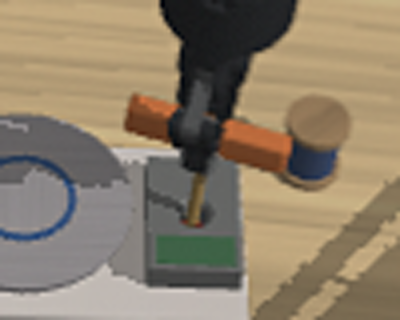

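The shaft is in the hole and the button is bottomed out (22 N). I lift and take the stylus back.

```bash
python3 -m handwheel '[0,0,-0.1,0,0,0,-0.2,0,0,0,-0.3,0,0,0,-0.35,0,0,0,-0.35,0,0,0,-0.35,0,0,0,-0.35,0,0,0,-0.3,0,0,0,0,0,0,0,0,0]' >/dev/null
python3 -m handwheel '[-0.042,0.481,0,0,-0.042,0.481,0,0,-0.042,0.481,0,0,-0.042,0.481,0,0,-0.042,0.481,0,0,-0.042,0.481,0,0,-0.042,0.481,0,0,-0.042,0.481,0,0,-0.042,0.481,0,0,-0.042,0.481,0,0,0,0,0,0,0,0,0,0]' >/dev/null
python3 -c "
from h import *
goto([.6786,.0313,.1115],-12.1)
im=get_image('scene'); u,v=proj(im,[.679,.032,.12]); save(im,'back',(v-50,v+40,u-50,u+50),5)"
```

```text
t 14.4833 pos [0.6774 0.0302 0.2184] yang -12.16 F [ 0.  -0.1 -0.7] op 0.0149 grip 58.8 j [8, 41, -24, 82, 18, 61, -31]
 roll -0.06 = -0.0003 units; shift after roll [0.029 0.026 2.139]
```

View pics/back.png

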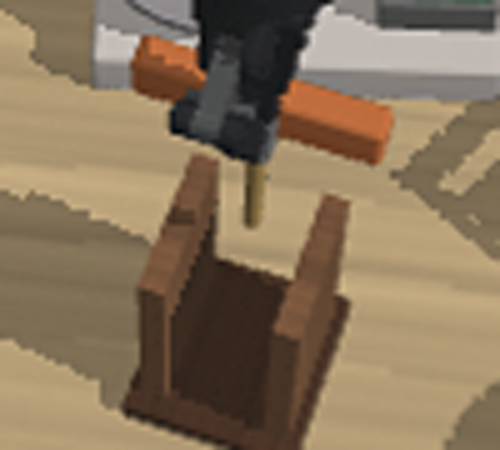

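The stylus is above the gap between the boards, with the shaft at (255,200). I lower it and release.

```bash
python3 -m handwheel '[0.03,0.026,0.3,0,0,0,0.35,0,0,0,0.35,0,0,0,0.35,0,0,0,0.3,0,0,0,0.2,0,0,0,0.15,0,0,0,0.08,0,0,0,0.04,0,0,0,0,0,0,0,0,0]'
python3 -m handwheel '[0,0,0,0,0,0,0,0,0,0,0,0,0,0,0,0,0,0,0,0,0,0,0,0,0,0,0,0,0,0,0,0]' 1
```

```text
time_s: 15.45
tool_pos: [0.6799, 0.0323, 0.116]
ee_rot: [[0.209, 0.978, 0.001], [0.978, -0.209, 0.0], [0.0, 0.001, -1.0]]
wrist_force: [0.1, -0.4, 0.4]
opening: 0.0152
grip_force: 58.8
time_s: 16.12
tool_pos: [0.6795, 0.0322, 0.1153]
ee_rot: [[0.209, 0.978, -0.0], [0.978, -0.209, 0.0], [0.0, -0.0, -1.0]]
wrist_force: [0.6, -0.9, 0.7]
opening: 0.0855
grip_force: 0.0
```

```bash
python3 -m handwheel '[0,0,-0.2,0,0,0,-0.35,0,0,0,-0.35,0,0,0,-0.35,0,0,0,-0.35,0,0,0,-0.35,0,0,0,-0.35,0,0,0,-0.35,0,0,0,-0.1,0,0,0,0,0,0,0,0,0]'
python3 - <<'E'
from h import *
goto([.46,-.36,.25],37)
for n in ["scene","wrist"]:
    im=get_image(n); W=cloud(im); F=im["frame"].astype(int)
    m=(W[...,2]>.130)&(W[...,2]<.16)&(W[...,0]>.58)&(W[...,0]<.78)&(W[...,1]>-.1)&(W[...,1]<.12)&(F[...,0]>2*F[...,2])
    P=W[m]; print(cv2.minAreaRect(P[:,:2].astype(np.float32)),np.median(P[:,2]))
    for d in look_for(im,"button_top")[:1]: print(d)
    m=(W[...,2]>.064)&(W[...,2]<.09)&(W[...,1]<-.15)&(W[...,0]<.62)
    k,lab,st,_=cv2.connectedComponentsWithStats(m.astype(np.uint8))
    for i in range(1,k):
        if st[i,4]<200: continue
        P=W[lab==i]; c,r=cv2.minEnclosingCircle(P[:,:2].astype(np.float32)); print(np.round(c,4),round(r,4),F[lab==i].mean(0).round())
E
```

```text
time_s: 17.03
tool_pos: [0.6792, 0.0321, 0.2527]
ee_rot: [[0.209, 0.978, -0.0], [0.978, -0.209, -0.0], [-0.0, -0.0, -1.0]]
wrist_force: [0.3, -0.4, -0.4]
opening: 0.0856
grip_force: 0.0
t 17.0333 pos [0.6792 0.0321 0.2527] yang -12.08 F [ 0.3 -0.4 -0.4] op 0.0856 grip 0.0 j [8, 39, -24, 80, 17, 65, -31]
 roll -49.08 = -0.2727 units; shift after roll [-3.624 -8.221  0.056]
((0.6814521551132202, 0.03395210579037666), (0.10015357285737991, 0.0180803295224905), 78.52999877929688) 0.14107225687735792
[-0.1324 -1.1248] 0.0726 [50. 75. 60.]
[ 0.3394 -0.3492] 0.0317 [ 59. 127. 122.]
[ 0.3887 -0.2431] 0.0309 [181. 113. 128.]
[ 0.4402 -0.4521] 0.0309 [ 59. 127. 123.]
[ 0.4479 -0.3438] 0.0312 [162.  55.  51.]
[ 0.4923 -0.2465] 0.0308 [175. 173. 164.]
[ 0.5505 -0.3469] 0.0314 [ 41.  62. 103.]
((0.6800737977027893, 0.03350906819105148), (0.09935757517814636, 0.01607244834303856), 77.89197540283203) 0.14137830370810978
[ 0.3825 -0.233 ] 0.028 [196.  90. 120.]
```

```bash
python3 -m handwheel '[0,0,0,-0.034,0,0,0,-0.034,0,0,0,-0.034,0,0,0,-0.034,0,0,0,-0.034,0,0,0,-0.034,0,0,0,-0.034,0,0,0,-0.034,0,0,0,0]' >/dev/null
python3 -m handwheel '[-0.22,-0.5,0,0,-0.22,-0.5,0,0,-0.22,-0.5,0,0,-0.22,-0.5,0,0,-0.22,-0.5,0,0,-0.22,-0.5,0,0,-0.22,-0.5,0,0,-0.22,-0.5,0,0,-0.22,-0.5,0,0,-0.22,-0.5,0,0,-0.22,-0.5,0,0,-0.22,-0.5,0,0]' >/dev/null
python3 -m handwheel '[-0.22,-0.5,0,0,-0.22,-0.5,0,0,-0.22,-0.5,0,0,-0.22,-0.5,0,0,0,0,0,0,0,0,0,0]' >/dev/null
cat >> h.py <<'E'
def cans(im,z0=.064,z1=.09,mn=200):
    W=cloud(im); F=im["frame"]
    m=(W[...,2]>z0)&(W[...,2]<z1)&(W[...,0]<.7)&(W[...,0]>.2)
    k,lab,st,_=cv2.connectedComponentsWithStats(m.astype(np.uint8))
    for i in range(1,k):
        if st[i,4]<mn: continue
        P=W[lab==i]; c,r=cv2.minEnclosingCircle(P[:,:2].astype(np.float32)); print(np.round(c,4),round(r,4),np.median(P[:,2]).round(4),F[lab==i].mean(0).round())
E
python3 -c "
from h import *
im=get_image('wrist'); cans(im)
goto([.4455,-.3453,.035],37)"
```

```text
[ 0.3865 -0.2427] 0.0302 0.0714 [211. 102. 133.]
[ 0.3378 -0.351 ] 0.0302 0.0716 [  8. 131. 129.]
[ 0.4902 -0.2463] 0.0299 0.0713 [203. 191. 184.]
[ 0.4458 -0.345 ] 0.0301 0.0715 [189.  13.   7.]
[ 0.5494 -0.348 ] 0.0302 0.0715 [ 20.  67. 162.]
[ 0.4375 -0.4533] 0.0302 0.0717 [  4. 125. 123.]
t 19.5333 pos [ 0.4648 -0.3487  0.2524] yang 36.68 F [ 0.8  1.4 -0. ] op 0.0851 grip 0.0 j [59, 33, -39, 96, 24, 59, 48]
 roll -0.32 = -0.0018 units; shift after roll [ 0.283 -0.27   4.349]
```

```bash
python3 -m handwheel '[0.14,-0.135,0.2,0,0.145,-0.13,0.3,0,0,0,0.4,0,0,0,0.4,0,0,0,0.4,0,0,0,0.4,0,0,0,0,0,0,0,0,0]'
python3 -c "
from h import *
goto([.4457,-.3451,.035],37)"
```

```text
time_s: 20.2
tool_pos: [0.4464, -0.3435, 0.1474]
ee_rot: [[-0.601, 0.799, -0.001], [0.799, 0.601, 0.002], [0.002, 0.0, -1.0]]
wrist_force: [0.6, 0.3, -0.2]
opening: 0.0856
grip_force: 0.0
t 20.2 pos [ 0.4464 -0.3435  0.1474] yang 36.96 F [ 0.6  0.3 -0.2] op 0.0856 grip 0.0 j [57, 39, -35, 105, 30, 46, 43]
 roll -0.04 = -0.0002 units; shift after roll [-0.022 -0.03   2.248]
```

```bash
python3 -m handwheel '[-0.02,-0.03,0.3,0,0,0,0.35,0,0,0,0.35,0,0,0,0.35,0,0,0,0.35,0,0,0,0.3,0,0,0,0.2,0,0,0,0.05,0,0,0,0,0,0,0,0,0]'
python3 -m handwheel '[0,0,0,0,0,0,0,0,0,0,0,0,0,0,0,0,0,0,0,0,0,0,0,0,0,0,0,0]' -1 40
python3 -c "
from h import *
goto([.4457,-.3451,.25],37)"
```

```text
time_s: 21.03
tool_pos: [0.4464, -0.3471, 0.0364]
ee_rot: [[-0.6, 0.8, 0.002], [0.8, 0.6, -0.001], [-0.002, 0.001, -1.0]]
wrist_force: [0.1, -0.3, -0.2]
opening: 0.0854
grip_force: 0.0
time_s: 21.62
tool_pos: [0.4464, -0.3471, 0.0365]
ee_rot: [[-0.6, 0.8, 0.002], [0.8, 0.6, -0.001], [-0.002, 0.001, -1.0]]
wrist_force: [0.3, 0.6, 5.8]
opening: 0.059
grip_force: 42.6
t 21.6167 pos [ 0.4464 -0.3471  0.0365] yang 36.88 F [0.3 0.6 5.8] op 0.059 grip 42.6 j [52, 48, -28, 108, 39, 33, 36]
 roll -0.12 = -0.0007 units; shift after roll [ 0.031  0.017 -4.269]
```

```bash
python3 -m handwheel '[0,0,-0.1,0,0,0,-0.25,0,0,0,-0.35,0,0,0,-0.4,0,0,0,-0.4,0,0,0,-0.4,0,0,0,-0.4,0,0,0,-0.4,0,0,0,-0.3,0,0,0,-0.1,0,0,0,0,0,0,0,0,0]'
python3 -c "
from h import *
goto([.46,-.0081,.19])"
```

```text
time_s: 22.62
tool_pos: [0.4448, -0.3469, 0.1902]
ee_rot: [[-0.6, 0.8, -0.001], [0.8, 0.6, -0.0], [0.0, -0.001, -1.0]]
wrist_force: [-0.1, 0.5, -2.6]
opening: 0.0591
grip_force: 43.6
t 22.6167 pos [ 0.4448 -0.3469  0.1902] yang 36.87 F [-0.1  0.5 -2.6] op 0.0591 grip 43.6 j [59, 36, -37, 103, 28, 51, 46]
 roll 0 = 0.0 units; shift after roll [5.238e+00 4.309e+00 3.000e-03]
```

```bash
python3 -m handwheel '[0.3,0.25,0,0,0.44,0.36,0,0,0.44,0.36,0,0,0.44,0.36,0,0,0.44,0.36,0,0,0.44,0.36,0,0,0.44,0.36,0,0,0.44,0.36,0,0,0.44,0.36,0,0,0.44,0.36,0,0,0.44,0.36,0,0,0.44,0.36,0,0]' >/dev/null
python3 -m handwheel '[0.1,0.1,0,0,0,0,0,0,0,0,0,0,0,0,0,0]' >/dev/null
python3 - <<'E'
from h import *
goto([.46,-.0081,.10])
im=get_image("wrist"); W=cloud(im); F=im["frame"].astype(int)
save(im,"held")
m=(F[...,0]>2.5*F[...,1])&(F[...,0]>90)&(W[...,2]>.15); P=W[m]; print(m.sum(),P[:,2].mean() if m.any() else 0, cv2.minEnclosingCircle(P[:,:2].astype(np.float32)) if m.any() else 0)
for n in ("scene","side"): cans(get_image(n),.066,.09)
E
```

```text
t 23.95 pos [ 0.4599 -0.0097  0.1897] yang 36.77 F [ 0.7  0.2 -2.2] op 0.0588 grip 43.7 j [24, 28, -38, 118, 26, 42, 7]
 roll 0 = 0.0 units; shift after roll [0.024 0.023 1.793]
15687 0.22373707132187434 ((0.45907002687454224, -0.008927691727876663), 0.03149805963039398)
[ 0.3404 -0.3492] 0.0311 0.0713 [45. 91. 87.]
[ 0.3881 -0.2421] 0.031 0.0721 [131.  85.  94.]
[ 0.4392 -0.4532] 0.0313 0.0715 [ 58. 125. 120.]
[0.5045 0.3188] 0.1554 0.0844 [130. 107.  66.]
[ 0.492  -0.2466] 0.0309 0.0722 [182. 179. 170.]
[ 0.5506 -0.3468] 0.0319 0.0721 [ 52.  83. 142.]
[ 0.4999 -1.3344] 0.2813 0.0778 [97. 78. 52.]
[ 0.3855 -0.2365] 0.0332 0.0706 [112.  69.  74.]
[0.5038 0.3211] 0.1559 0.0838 [122.  96.  49.]
```

```bash
python3 -m handwheel '[0.04,0.03,0.25,0,0,0,0.3,0,0,0,0.3,0,0,0,0.3,0,0,0,0.25,0,0,0,0.15,0,0,0,0.1,0,0,0,0.05,0,0,0,0.05,0,0,0,0.05,0,0,0,0.03,0,0,0,0,0]'
python3 -c "
from h import *
goto([.4605,-.0082,.0945])"
```

```text
time_s: 25.1
tool_pos: [0.4607, -0.0055, 0.0989]
ee_rot: [[-0.6, 0.8, 0.0], [0.8, 0.6, -0.0], [-0.0, 0.0, -1.0]]
wrist_force: [-0.9, 0.1, -1.9]
opening: 0.0594
grip_force: 43.7
t 25.1 pos [ 0.4607 -0.0055  0.0989] yang 36.88 F [-0.9  0.1 -1.9] op 0.0594 grip 43.7 j [17, 36, -29, 123, 36, 29, -2]
 roll 0 = 0.0 units; shift after roll [-0.041 -0.035  0.088]
```

```bash
python3 -m handwheel '[-0.03,-0.025,0.02,0,0,0,0.02,0,0,0,0.02,0,0,0,0.02,0,0,0,0.01,0,0,0,0,0,0,0,0,0]'
python3 -c "
from h import *
goto([.4605,-.0082,.0945])"
```

```text
time_s: 25.68
tool_pos: [0.4605, -0.0077, 0.0944]
ee_rot: [[-0.6, 0.8, 0.0], [0.8, 0.6, -0.0], [-0.0, -0.0, -1.0]]
wrist_force: [-0.3, -1.8, 0.1]
opening: 0.059
grip_force: 43.7
t 25.6833 pos [ 0.4605 -0.0077  0.0944] yang 36.87 F [-0.3 -1.8  0.1] op 0.059 grip 43.7 j [17, 37, -28, 123, 36, 29, -3]
 roll 0 = 0.0 units; shift after roll [-0.009 -0.006 -0.003]
```

```bash
python3 -m handwheel '[0,0,0,0,0,0,0,0,0,0,0,0,0,0,0,0,0,0,0,0,0,0,0,0,0,0,0,0,0,0,0,0,0,0,0,0,0,0,0,0,0,0,0,0,0,0,0,0]' 1
python3 - <<'E'
from h import *
im=get_image("wrist"); save(im,"pan_red"); W=cloud(im); F=im["frame"].astype(int)
m=(F[...,0]>2.5*F[...,1])&(F[...,0]>90)&(W[...,2]>.11)&(W[...,2]<.16); P=W[m]; print(m.sum(),np.median(P[:,2]),cv2.minEnclosingCircle(P[:,:2].astype(np.float32)))
cans(get_image("scene"),.1,.16)
E
```

```text
time_s: 26.68
tool_pos: [0.4604, -0.0074, 0.0943]
ee_rot: [[-0.6, 0.8, 0.0], [0.8, 0.6, -0.0], [-0.0, 0.0, -1.0]]
wrist_force: [0.4, -0.7, 0.2]
opening: 0.0855
grip_force: 0.0
15467 0.12922119043748304 ((0.458565354347229, -0.0058001200668513775), 0.029872659593820572)
[ 0.4713 -0.0032] 0.0649 0.1286 [87. 40. 39.]
[0.6762 0.0341] 0.0519 0.1367 [142.  87.  53.]
```

```bash
python3 -m handwheel '[0,0,0,0,0,0,0,0,0,0,0,0,0,0,0,0,0,0,0,0,0,0,0,0]' >/dev/null
python3 -m handwheel '[0,0,0,0,0,0,0,0,0,0,0,0,0,0,0,0,0,0,0,0,0,0,0,0]' -1 40
python3 -m handwheel '[0,0,-0.05,0,0,0,-0.1,0,0,0,-0.2,0,0,0,-0.3,0,0,0,-0.3,0,0,0,-0.3,0,0,0,-0.3,0,0,0,-0.2,0,0,0,0,0,0,0,0,0]'
python3 - <<'E'
from h import *
c=np.array([.5028,.3187]); L=np.array([np.cos(np.radians(143.6)),np.sin(np.radians(143.6))])
for t in (-.08,.08): print(t,c+t*L)
im=get_image("wrist"); W=cloud(im); F=im["frame"].astype(int)
m=(F[...,0]>2.5*F[...,1])&(F[...,0]>90)&(W[...,2]>.15); P=W[m]; print(np.median(P[:,2]),cv2.minEnclosingCircle(P[:,:2].astype(np.float32)))
goto(list(c+.08*L)+[.19])
E
```

```text
time_s: 27.78
tool_pos: [0.4604, -0.0075, 0.0943]
ee_rot: [[-0.6, 0.8, -0.0], [0.8, 0.6, -0.0], [-0.0, -0.0, -1.0]]
wrist_force: [-0.5, -0.6, 0.2]
opening: 0.0587
grip_force: 45.7
time_s: 28.62
tool_pos: [0.4606, -0.0076, 0.1823]
ee_rot: [[-0.6, 0.8, 0.001], [0.8, 0.6, -0.0], [-0.001, 0.001, -1.0]]
wrist_force: [-0.6, -0.4, -1.7]
opening: 0.0589
grip_force: 45.8
-0.08 [0.5671915  0.27122649]
0.08 [0.4384085  0.36617351]
0.21681694377784816 ((0.4597412049770355, -0.007627552840858698), 0.03179304301738739)
t 28.6667 pos [ 0.4601 -0.0077  0.1817] yang 36.86 F [-0.1 -0.4 -2.8] op 0.059 grip 45.8 j [24, 29, -37, 119, 27, 41, 6]
 roll 0 = 0.0 units; shift after roll [ 6.243  4.139 -0.169]
```

```bash
python3 -m handwheel '[0.3,0.2,-0.02,0,0.5,0.33,-0.02,0,0.5,0.33,-0.02,0,0.5,0.33,-0.02,0,0.5,0.33,-0.02,0,0.5,0.33,-0.02,0,0.5,0.33,-0.02,0,0.5,0.33,-0.02,0,0,0,0,0,0,0,0,0]' >/dev/null
cat >> h.py <<'E'
def rail(im):
    W=cloud(im); F=im["frame"].astype(int)
    m=(W[...,2]>.078)&(W[...,2]<.095)&(np.hypot(W[...,0]-.503,W[...,1]-.319)<.17)
    P=W[m][:,:2]; r=cv2.minAreaRect(P.astype(np.float32)); print("rail",np.round(r[0],4),np.round(r[1],4),round(r[2],1),m.sum())
    a=np.radians(53.6); ex=np.array([np.cos(a),np.sin(a)]); ey=np.array([-ex[1],ex[0]])
    q=(P-[.503,.319])@np.array([ex,ey]).T
    for y0 in np.arange(-.15,.15,.03):
        s=q[(q[:,1]>y0)&(q[:,1]<y0+.03),0]
        lo,hi=s[s<0],s[s>0]; print(round(y0+.015,3),len(lo),len(hi),np.round([np.median(lo) if len(lo) else 9,np.median(hi) if len(hi) else 9],4))
E
python3 - <<'E'
from h import *
im=get_image("wrist"); rail(im)
goto([.4384,.3662,.19])
rail(get_image("scene"))
E
```

```text
rail [0.5113 0.313 ] [0.0813 0.281 ] 53.6 5500
-0.135 0 303 [9.     0.0355]
-0.105 101 279 [-0.0373  0.0359]
-0.075 238 303 [-0.0383  0.0359]
-0.045 244 329 [-0.0383  0.0358]
-0.015 254 359 [-0.0381  0.0357]
0.015 286 411 [-0.0381  0.0357]
0.045 334 439 [-0.0384  0.0358]
0.075 361 462 [-0.0382  0.0359]
0.105 381 308 [-0.038   0.0358]
0.135 107 0 [-0.0386  9.    ]
t 29.55 pos [0.4459 0.2198 0.1888] yang 36.99 F [-0.1 -0.8 -2.5] op 0.0589 grip 45.8 j [-4, 31, -37, 113, 26, 45, -19]
 roll 0 = 0.0 units; shift after roll [ 2.428  1.642 -0.028]
rail [0.5047 0.3193] [0.0819 0.305 ] 53.8 755
-0.135 56 65 [-0.0342  0.0366]
-0.105 31 32 [-0.0357  0.0399]
-0.075 27 25 [-0.0356  0.039 ]
-0.045 30 27 [-0.0361  0.0389]
-0.015 32 32 [-0.0351  0.0388]
0.015 25 24 [-0.0354  0.0393]
0.045 24 23 [-0.0358  0.039 ]
0.075 23 23 [-0.0366  0.0384]
0.105 22 24 [-0.0357  0.0389]
0.135 68 67 [-0.0231  0.0258]
```

```bash
python3 -m handwheel '[0.38,0.26,-0.02,0,0.4,0.27,-0.02,0,0.4,0.27,0,0,0.4,0.27,0,0,0.4,0.27,0,0,0.35,0.24,0,0,0,0,0,0,0,0,0,0,0,0,0,0]' >/dev/null
python3 - <<'E'
from h import *
im=get_image("wrist"); W=cloud(im); F=im["frame"].astype(int)
m=(F[...,0]>2.5*F[...,1])&(F[...,0]>90)&(W[...,2]>.15); P=W[m]; h=np.percentile(P[:,2],90); P=P[P[:,2]>h-.006]; print(h,cv2.minEnclosingCircle(P[:,:2].astype(np.float32)))
goto([.4397,.3638,.099])
rail(im)
E
```

```text
0.22630741316901026 ((0.43845081329345703, 0.35873183608055115), 0.030814915895462036)
t 30.4 pos [0.4407 0.3579 0.1912] yang 36.74 F [-0.2 -0.6 -2.6] op 0.059 grip 45.9 j [-20, 36, -35, 102, 26, 51, -30]
 roll 0 = 0.0 units; shift after roll [0.109 0.059 1.843]
rail [0.4338 0.3701] [0.0806 0.1281] 53.6 2216
-0.135 0 0 [9 9]
-0.105 0 0 [9 9]
-0.075 0 0 [9 9]
-0.045 0 0 [9 9]
-0.015 0 0 [9 9]
0.015 0 50 [9.     0.0376]
0.045 0 222 [9.     0.0374]
0.075 40 237 [-0.0375  0.0373]
0.105 275 258 [-0.0368  0.0374]
0.135 549 583 [-0.0349  0.0339]
```

```bash
python3 -m handwheel '[0.06,0.04,0.1,0,0.056,0.035,0.25,0,0,0,0.3,0,0,0,0.3,0,0,0,0.2,0,0,0,0.05,0,0,0,0,0,0,0,0,0,0,0,0,0]' >/dev/null
python3 -c "
from h import *
goto([.4402,.3648,.0975])"
```

```text
t 31.15 pos [0.44   0.3679 0.1325] yang 36.87 F [ 0.2 -0.1 -2.4] op 0.0589 grip 45.9 j [-22, 40, -32, 104, 30, 44, -34]
 roll 0 = 0.0 units; shift after roll [-0.052 -0.034  0.7  ]
```

```bash
python3 -m handwheel '[-0.05,-0.034,0,0,0,0,0,0,0,0,0,0]' >/dev/null
python3 -c "
from h import *
goto([.4402,.3648,.0975])"
```

```text
t 31.4 pos [0.4401 0.3641 0.1323] yang 36.85 F [-1.2 -0.4 -1.5] op 0.0589 grip 45.9 j [-22, 40, -32, 105, 30, 44, -33]
 roll 0 = 0.0 units; shift after roll [0.01  0.01  0.695]
```

```bash
python3 -m handwheel '[0.01,0.01,0.1,0,0,0,0.15,0,0,0,0.15,0,0,0,0.1,0,0,0,0.08,0,0,0,0.04,0,0,0,0.03,0,0,0,0,0,0,0,0,0]'
python3 -c "
from h import *
goto([.4402,.3648,.097])"
```

```text
time_s: 32.15
tool_pos: [0.4399, 0.3652, 0.0994]
ee_rot: [[-0.6, 0.8, 0.0], [0.8, 0.6, 0.0], [0.0, 0.0, -1.0]]
wrist_force: [0.1, 0.1, -2.5]
opening: 0.0594
grip_force: 45.9
t 32.15 pos [0.4399 0.3652 0.0994] yang 36.88 F [ 0.1  0.1 -2.5] op 0.0594 grip 45.9 j [-23, 43, -30, 106, 32, 40, -35]
 roll 0 = 0.0 units; shift after roll [-0.01   0.001  0.048]
```

```bash
python3 -m handwheel '[0,0,0.03,0,0,0,0.02,0,0,0,0,0,0,0,0,0]'
python3 -m handwheel '[0,0,0,0,0,0,0,0,0,0,0,0,0,0,0,0,0,0,0,0,0,0,0,0]' 1
python3 -m handwheel '[0,0,-0.2,0,0,0,-0.3,0,0,0,-0.35,0,0,0,-0.35,0,0,0,-0.35,0,0,0,-0.3,0,0,0,-0.1,0,0,0,0,0,0,0,0,0]' >/dev/null
python3 - <<'E'
from h import *
im=get_image("wrist"); W=cloud(im); F=im["frame"].astype(int); save(im,"shelf_red")
m=(F[...,0]>2.5*F[...,1])&(F[...,0]>90)&(W[...,2]>.1); P=W[m]; print(np.median(P[:,2]),cv2.minEnclosingCircle(P[:,:2].astype(np.float32)))
rail(im)
im=get_image("scene");cans(im); cans(im,.11,.145)
goto([.56,-.36,.22])
E
```

```text
time_s: 32.48
tool_pos: [0.44, 0.3651, 0.097]
ee_rot: [[-0.6, 0.8, 0.0], [0.8, 0.6, 0.0], [-0.0, 0.0, -1.0]]
wrist_force: [-0.0, 0.3, -1.2]
opening: 0.0589
grip_force: 46.0
time_s: 32.98
tool_pos: [0.4399, 0.3651, 0.0969]
ee_rot: [[-0.6, 0.8, 0.0], [0.8, 0.6, 0.0], [-0.0, 0.0, -1.0]]
wrist_force: [0.5, -0.4, -0.3]
opening: 0.0855
grip_force: 0.0
0.13149102593137374 ((0.4382953345775604, 0.36622101068496704), 0.02993577904999256)
rail [0.4789 0.337 ] [0.0807 0.2412] 53.7 3640
-0.135 0 0 [9 9]
-0.105 0 1 [9.     0.0348]
-0.075 0 125 [9.     0.0376]
-0.045 161 155 [-0.0365  0.0372]
-0.015 183 158 [-0.0366  0.0375]
0.015 225 210 [-0.0366  0.0373]
0.045 165 204 [-0.0373  0.0374]
0.075 69 224 [-0.0379  0.0374]
0.105 314 338 [-0.0362  0.0363]
0.135 534 525 [-0.0349  0.0347]
[ 0.3387 -0.3509] 0.0326 0.0715 [ 58. 124. 119.]
[ 0.3881 -0.2416] 0.0307 0.0722 [175. 110. 124.]
[ 0.4395 -0.4526] 0.0308 0.0715 [ 57. 123. 119.]
[ 0.4927 -0.2469] 0.0304 0.072 [180. 177. 168.]
[0.5051 0.3186] 0.1553 0.0842 [119. 100.  67.]
[ 0.5541 -0.3829] 0.031 0.072 [ 50.  81. 141.]
[0.4405 0.3657] 0.0301 0.1307 [137.  41.  39.]
[0.6763 0.0343] 0.0518 0.1378 [142.  86.  52.]
t 33.8333 pos [0.4394 0.3644 0.1934] yang 36.88 F [ 0.5  0.6 -0.1] op 0.0855 grip 0.0 j [-20, 36, -35, 101, 26, 51, -30]
 roll 0 = 0.0 units; shift after roll [-13.037  -6.766  -0.516]
```

View pics/shelf_red.png

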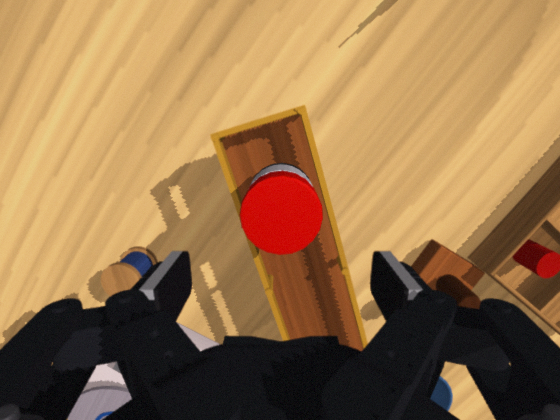

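The view shows red standing upright inside the rail at (281,213). The scene camera shows blue was knocked to about (0.554,-0.383), so I go there.

```bash
python3 -m handwheel '[-0.3,-0.16,-0.2,0,-0.55,-0.296,-0.2,0,-0.55,-0.296,-0.2,0,-0.55,-0.296,-0.2,0,-0.55,-0.296,-0.2,0,-0.55,-0.296,-0.1,0,-0.55,-0.296,0,0,-0.55,-0.296,0,0,-0.55,-0.296,0,0,-0.55,-0.296,0,0,-0.55,-0.296,0,0,-0.55,-0.296,0,0]' >/dev/null
python3 -m handwheel '[-0.55,-0.296,0,0,-0.55,-0.296,0,0,-0.55,-0.296,0,0,-0.55,-0.296,0,0,-0.55,-0.296,0,0,-0.55,-0.296,0,0,-0.55,-0.296,0,0,-0.55,-0.296,0,0,-0.55,-0.296,0,0,-0.55,-0.296,0,0,-0.55,-0.296,0,0,-0.4,-0.21,0,0]' >/dev/null
python3 -m handwheel '[0,0,0,0,0,0,0,0]' >/dev/null
python3 -c "
from h import *
goto([.552,-.384,.15],37)
im=get_image('wrist'); cans(im)"
```

```text
t 36.0 pos [ 0.5477 -0.3545  0.2475] yang 36.72 F [-0.6  1.8  0.5] op 0.0853 grip 0.0 j [50, 39, -36, 85, 24, 64, 47]
 roll -0.28 = -0.0015 units; shift after roll [-0.528 -0.285  1.948]
[ 0.3885 -0.2452] 0.0293 0.0713 [192.  90. 120.]
[ 0.3378 -0.3508] 0.0304 0.0715 [  8. 124. 122.]
[ 0.4905 -0.2464] 0.0303 0.0713 [200. 188. 182.]
[ 0.4376 -0.453 ] 0.0303 0.0716 [  6. 124. 122.]
[ 0.5526 -0.3839] 0.0299 0.0716 [ 17.  65. 160.]
```

```bash
python3 -m handwheel '[-0.27,-0.14,0.2,0,-0.26,-0.135,0.35,0,0,0,0.4,0,0,0,0.4,0,0,0,0.4,0,0,0,0.15,0,0,0,0,0,0,0,0,0,0,0,0,0]' >/dev/null
python3 -c "
from h import *
goto([.5526,-.3839,.036],37)"
```

```text
t 36.8 pos [ 0.5546 -0.3828  0.1556] yang 36.91 F [-0.2 -0.2  1. ] op 0.0854 grip 0.0 j [50, 46, -33, 86, 28, 56, 46]
 roll -0.09 = -0.0005 units; shift after roll [ 0.012 -0.047  2.392]
```

```bash
python3 -m handwheel '[0.01,-0.045,0.3,0,0,0,0.38,0,0,0,0.38,0,0,0,0.38,0,0,0,0.38,0,0,0,0.3,0,0,0,0.2,0,0,0,0.06,0,0,0,0,0,0,0,0,0]'
python3 -m handwheel '[0,0,0,0,0,0,0,0,0,0,0,0,0,0,0,0,0,0,0,0,0,0,0,0,0,0,0,0]' -1 40
python3 -m handwheel '[0,0,-0.1,0,0,0,-0.25,0,0,0,-0.35,0,0,0,-0.4,0,0,0,-0.4,0,0,0,-0.4,0,0,0,-0.4,0,0,0,-0.4,0,0,0,-0.3,0,0,0,-0.1,0,0,0,0,0,0,0,0,0]'
python3 -c "
from h import *
goto([.46,-.0081,.19])"
```

```text
time_s: 37.63
tool_pos: [0.5522, -0.3841, 0.0363]
ee_rot: [[-0.6, 0.8, 0.001], [0.8, 0.6, -0.001], [-0.001, 0.001, -1.0]]
wrist_force: [0.9, 0.2, -0.3]
opening: 0.0856
grip_force: 0.0
time_s: 38.22
tool_pos: [0.5527, -0.3841, 0.0368]
ee_rot: [[-0.6, 0.8, 0.002], [0.8, 0.6, -0.001], [-0.002, 0.001, -1.0]]
wrist_force: [0.8, 0.6, 5.3]
opening: 0.0591
grip_force: 44.0
time_s: 39.22
tool_pos: [0.5507, -0.3837, 0.1898]
ee_rot: [[-0.6, 0.8, -0.001], [0.8, 0.6, 0.0], [0.001, -0.001, -1.0]]
wrist_force: [-0.7, -0.2, -4.4]
opening: 0.0591
grip_force: 43.8
t 39.2167 pos [ 0.5507 -0.3837  0.1898] yang 36.87 F [-0.7 -0.2 -4.4] op 0.0591 grip 43.8 j [51, 44, -34, 85, 27, 60, 48]
 roll 0 = 0.0 units; shift after roll [7.099 3.056 0.   ]
```

```bash
python3 -m handwheel '[0.3,0.13,0,0,0.488,0.209,0,0,0.488,0.209,0,0,0.488,0.209,0,0,0.488,0.209,0,0,0.488,0.209,0,0,0.488,0.209,0,0,0.488,0.209,0,0,0.488,0.209,0,0,0.488,0.209,0,0,0.488,0.209,0,0,0.488,0.209,0,0]' >/dev/null
python3 -m handwheel '[0.488,0.209,0,0,0.488,0.209,0,0,0.488,0.209,0,0,0,0,0,0,0,0,0,0,0,0,0,0]' >/dev/null
python3 - <<'E'
from h import *
im=get_image("wrist"); W=cloud(im); F=im["frame"].astype(int)
m=(F[...,2]>1.8*F[...,0])&(F[...,2]>80)&(W[...,2]>.15); P=W[m]; h=np.percentile(P[:,2],90); P=P[P[:,2]>h-.006]; print(h,cv2.minEnclosingCircle(P[:,:2].astype(np.float32)))
goto([.4588,-.0065,.102])
E
```

```text
0.22518702116313322 ((0.4500718414783478, -0.016225023195147514), 0.04185738414525986)
t 40.7667 pos [ 0.4593 -0.0079  0.1897] yang 36.81 F [-0.6  0.2 -2.3] op 0.0592 grip 43.9 j [23, 28, -36, 118, 24, 41, 9]
 roll 0 = 0.0 units; shift after roll [0.028 0.011 1.754]
```

```bash
python3 -m handwheel '[0,0,0.25,0,0,0,0.3,0,0,0,0.3,0,0,0,0.3,0,0,0,0.25,0,0,0,0.15,0,0,0,0.1,0,0,0,0.05,0,0,0,0.03,0,0,0,0,0,0,0,0,0]' >/dev/null
python3 -c "
from h import *
goto([.4588,-.0065,.0947])"
```

```text
t 41.6833 pos [ 0.4601 -0.0069  0.1042] yang 36.87 F [ 0.1  0.6 -3. ] op 0.0594 grip 44.0 j [16, 35, -28, 123, 33, 29, 0]
 roll 0 = 0.0 units; shift after roll [ 0.022 -0.016  0.191]
```

```bash
python3 -m handwheel '[0.02,-0.015,0.04,0,0,0,0.04,0,0,0,0.03,0,0,0,0.02,0,0,0,0.02,0,0,0,0.02,0,0,0,0.02,0,0,0,0,0,0,0,0,0]'
```

```text
time_s: 42.43
tool_pos: [0.4585, -0.0065, 0.0944]
ee_rot: [[-0.6, 0.8, -0.0], [0.8, 0.6, -0.0], [-0.0, -0.0, -1.0]]
wrist_force: [-1.1, -0.4, -1.0]
opening: 0.0589
grip_force: 44.0
```

```bash
python3 -m handwheel '[0,0,0.01,0,0,0,0,0]' >/dev/null
python3 -m handwheel '[0,0,0,0,0,0,0,0,0,0,0,0,0,0,0,0,0,0,0,0,0,0,0,0,0,0,0,0,0,0,0,0,0,0,0,0,0,0,0,0,0,0,0,0,0,0,0,0]' 1
python3 -m handwheel '[0,0,0,0,0,0,0,0,0,0,0,0,0,0,0,0,0,0,0,0,0,0,0,0]' >/dev/null
python3 - <<'E'
from h import *
im=get_image("wrist"); W=cloud(im); F=im["frame"].astype(int)
m=(F[...,2]>1.8*F[...,0])&(F[...,2]>80)&(W[...,2]>.11)&(W[...,2]<.16); P=W[m]; print(m.sum(),np.median(P[:,2]),cv2.minEnclosingCircle(P[:,:2].astype(np.float32)))
cans(get_image("scene"),.1,.16)
goto([0,0,0])
E
```

```text
time_s: 43.6
tool_pos: [0.4585, -0.0065, 0.0938]
ee_rot: [[-0.6, 0.8, 0.0], [0.8, 0.6, 0.0], [-0.0, 0.0, -1.0]]
wrist_force: [0.2, 0.2, 0.1]
opening: 0.0858
grip_force: 0.0
14786 0.12748756486314544 ((0.457751989364624, -0.006638057064265013), 0.029907934367656708)
[ 0.4652 -0.0112] 0.0722 0.1272 [39. 53. 80.]
[0.4418 0.3658] 0.0307 0.1304 [132.  47.  45.]
[0.6763 0.0345] 0.0517 0.1369 [141.  87.  53.]
t 44.2 pos [ 0.4585 -0.0065  0.0938] yang 36.88 F [-0.2 -0.1  0.2] op 0.0857 grip 0.0 j [15, 36, -26, 123, 35, 28, -1]
 roll 0 = 0.0 units; shift after roll [ 5.607 -7.257  1.876]
```

```bash
python3 -m handwheel '[0,0,0,0,0,0,0,0,0,0,0,0,0,0,0,0,0,0,0,0,0,0,0,0]' -1 40
python3 -m handwheel '[0,0,-0.05,0,0,0,-0.1,0,0,0,-0.2,0,0,0,-0.3,0,0,0,-0.3,0,0,0,-0.3,0,0,0,-0.3,0,0,0,-0.3,0,0,0,-0.1,0,0,0,0,0,0,0,0,0]'
python3 -c "
from h import *
goto([.5677,.2712,.19])"
```

```text
time_s: 44.7
tool_pos: [0.4585, -0.0065, 0.0938]
ee_rot: [[-0.6, 0.8, -0.0], [0.8, 0.6, -0.0], [-0.0, -0.0, -1.0]]
wrist_force: [-0.5, 0.5, -0.3]
opening: 0.0586
grip_force: 45.7
time_s: 45.62
tool_pos: [0.4581, -0.0068, 0.1911]
ee_rot: [[-0.6, 0.8, -0.0], [0.8, 0.6, -0.0], [-0.0, -0.0, -1.0]]
wrist_force: [-0.5, 0.3, -3.3]
opening: 0.059
grip_force: 45.8
t 45.6167 pos [ 0.4581 -0.0068  0.1911] yang 36.86 F [-0.5  0.3 -3.3] op 0.059 grip 45.8 j [23, 28, -36, 118, 24, 41, 8]
 roll 0 = 0.0 units; shift after roll [3.133 5.089 0.019]
```

```bash
python3 -m handwheel '[0.18,0.29,0,0,0.295,0.48,0,0,0.295,0.48,0,0,0.295,0.48,0,0,0.295,0.48,0,0,0.295,0.48,0,0,0.295,0.48,0,0,0.295,0.48,0,0,0.295,0.48,0,0,0.295,0.48,0,0,0.295,0.48,0,0,0,0,0,0]' >/dev/null
python3 -m handwheel '[0,0,0,0,0,0,0,0]' >/dev/null
python3 - <<'E'
from h import *
goto([.5677,.2712,.135]); rail(get_image("wrist"))
E
```

```text
t 46.7833 pos [0.5671 0.2703 0.1896] yang 36.9 F [ 0.5 -1.  -3.3] op 0.059 grip 45.7 j [-9, 40, -33, 92, 25, 55, -13]
 roll 0 = 0.0 units; shift after roll [0.009 0.024 1.091]
rail [0.5181 0.3078] [0.0807 0.2241] 53.6 3971
-0.135 0 58 [9.     0.0379]
-0.105 0 217 [9.     0.0374]
-0.075 122 237 [-0.037   0.0374]
-0.045 287 260 [-0.0367  0.0374]
-0.015 316 289 [-0.0365  0.0373]
0.015 339 307 [-0.0365  0.0374]
0.045 506 538 [-0.0352  0.0355]
0.075 315 176 [-0.037   0.0353]
0.105 4 0 [-0.0399  9.    ]
0.135 0 0 [9 9]
```

```bash
python3 -m handwheel '[0,0.02,0.2,0,0,0,0.3,0,0,0,0.3,0,0,0,0.2,0,0,0,0.08,0,0,0,0,0,0,0,0,0]' >/dev/null
python3 -c "
from h import *
goto([.5682,.2719,.0985])"
```

```text
t 47.4167 pos [0.5692 0.2719 0.1375] yang 36.85 F [-1.   0.3 -3.1] op 0.0594 grip 45.8 j [-10, 44, -31, 95, 28, 50, -15]
 roll 0 = 0.0 units; shift after roll [ 0.012 -0.015  0.779]
```

```bash
python3 -m handwheel '[0.01,-0.015,0.1,0,0,0,0.15,0,0,0,0.15,0,0,0,0.1,0,0,0,0.1,0,0,0,0.06,0,0,0,0.04,0,0,0,0.02,0,0,0,0,0,0,0,0,0]'
python3 -c "
from h import *
goto([.5682,.2719,.0983])"
```

```text
time_s: 48.25
tool_pos: [0.5682, 0.2721, 0.1015]
ee_rot: [[-0.6, 0.8, 0.0], [0.8, 0.6, 0.0], [-0.0, 0.0, -1.0]]
wrist_force: [-0.8, 0.4, -3.4]
opening: 0.0588
grip_force: 45.8
t 48.25 pos [0.5682 0.2721 0.1015] yang 36.88 F [-0.8  0.4 -3.4] op 0.0588 grip 45.8 j [-11, 46, -30, 96, 30, 46, -17]
 roll 0 = 0.0 units; shift after roll [-0.003 -0.003  0.065]
```

```bash
python3 -m handwheel '[0,0,0.03,0,0,0,0.02,0,0,0,0.015,0,0,0,0,0,0,0,0,0]'
python3 -m handwheel '[0,0,0,0,0,0,0,0,0,0,0,0,0,0,0,0,0,0,0,0,0,0,0,0]' 1
python3 -m handwheel '[0,0,-0.2,0,0,0,-0.3,0,0,0,-0.35,0,0,0,-0.35,0,0,0,-0.35,0,0,0,-0.35,0,0,0,-0.3,0,0,0,-0.3,0,0,0,0,0,0,0,0,0]' >/dev/null
python3 - <<'E'
from h import *
im=get_image("wrist"); save(im,"final_w"); cans(im,.12,.14); cans(im,.055,.063,1500)
a=np.radians(53.6); ex=np.array([np.cos(a),np.sin(a)]); ey=np.array([-ex[1],ex[0]])
rail(im)
im=get_image("scene"); save(im,"final_s",(120,345,130,500),2.1); cans(im,.115,.145)
for n in ("scene","side"):
    im=get_image(n)
    for q in ["bowl","hoop","thimble","magnifier","stamp","spool"]:
        for d in look_for(im,q)[:1]: print(q,round(d["p"],2),np.round(d["centre"],3))
E
```

```text
time_s: 48.67
tool_pos: [0.5681, 0.2719, 0.0982]
ee_rot: [[-0.6, 0.8, 0.0], [0.8, 0.6, -0.0], [-0.0, 0.0, -1.0]]
wrist_force: [-0.9, -0.9, -1.9]
opening: 0.0591
grip_force: 46.1
time_s: 49.17
tool_pos: [0.5682, 0.272, 0.0982]
ee_rot: [[-0.6, 0.8, 0.0], [0.8, 0.6, 0.0], [-0.0, 0.0, -1.0]]
wrist_force: [-0.3, -0.1, -0.1]
opening: 0.0855
grip_force: 0.0
[0.4406 0.3633] 0.03 0.1313 [207.  17.  12.]
[0.5674 0.2714] 0.03 0.1315 [ 22.  83. 197.]
[0.5258 0.303 ] 0.1267 0.0595 [137.  77.  39.]
[0.4474 0.0012] 0.0687 0.06 [159. 148. 160.]
rail [0.5203 0.3063] [0.0806 0.2578] 53.7 4206
-0.135 427 425 [-0.0289  0.0279]
-0.105 112 168 [-0.0378  0.0374]
-0.075 151 205 [-0.0373  0.0371]
-0.045 254 249 [-0.0363  0.0367]
-0.015 237 219 [-0.0367  0.0373]
0.015 254 230 [-0.0365  0.0373]
0.045 385 386 [-0.0354  0.0356]
0.075 229 241 [-0.0371  0.0365]
0.105 29 0 [-0.0393  9.    ]
0.135 0 0 [9 9]
[0.5701 0.271 ] 0.0312 0.1311 [ 44.  74. 133.]
[0.6763 0.0345] 0.0516 0.1381 [147.  89.  54.]
bowl 0.87 [0.727 0.248 0.02 ]
hoop 0.9 [ 0.723 -0.249  0.011]
thimble 0.56 [ 0.658 -0.125  0.018]
magnifier 0.95 [0.777 0.104 0.013]
stamp 0.88 [0.672 0.383 0.024]
spool 0.65 [0.372 0.179 0.052]
bowl 0.96 [0.746 0.228 0.024]
hoop 0.58 [ 0.714 -0.244  0.008]
thimble 0.72 [0.458 0.    0.058]
magnifier 0.64 [0.773 0.127 0.01 ]
stamp 0.55 [0.649 0.4   0.022]
spool 0.88 [0.36  0.196 0.053]
```

View pics/final_s.png

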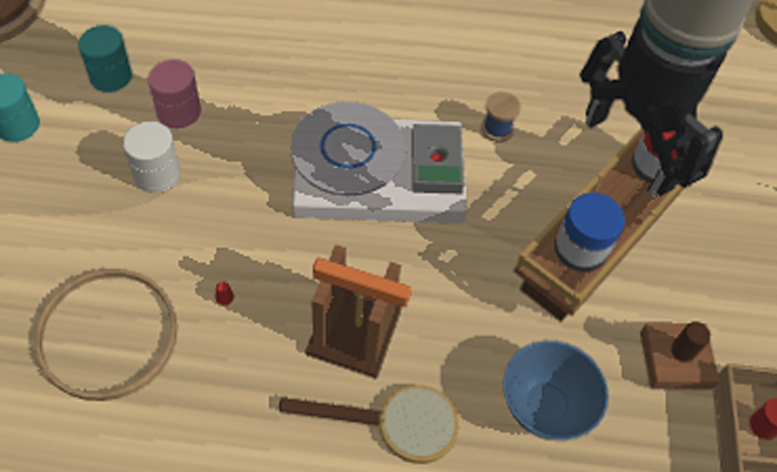

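The final view shows blue at (592,230) and red at (660,150) inside the rail, the stylus across both boards at (362,280), the pan empty and the bystanders unmoved. I hand in.

```bash
python3 -c "
from h import *
goto([.5,.3,.3]); print(job_done())"
```

```text
t 50.8 pos [0.568  0.272  0.2231] yang 36.88 F [ 0.8 -0.4 -0.3] op 0.0857 grip 0.0 j [-8, 38, -34, 90, 24, 59, -12]
 roll 0 = 0.0 units; shift after roll [ 1.265 -0.752 -1.538]
the job is handed in; nothing more can be done
None
```

I handed the job in at 50.8 s, with no verdict returned: button pressed with the stylus, red then blue weighed and stood upright inside the rail (no yellow or green was there), stylus back in its cradle, pan empty and no bystander seen to have moved.

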